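Shut the spares tub and show a valve ball to the inspection camera

ROBOT

A 6-joint arm with a two-finger parallel gripper is mounted at the origin on the work surface. World frame = base frame: x ahead of the robot, y to its left, z up, the work surface at z = 0. Lengths are in m, angles in rad, forces in N, time in s.
With the tool pointing down it reaches from about 0.25 to 0.8 m from the base axis. Payload 8.5 kg.
Tool frame: the origin (TCP) lies between the finger pads; the fingertips stand 25 mm ahead of it and the grasp point (between the pads) lies 6 mm ahead of it; z points along the fingers, y is the line along which they close (so a half turn about z gives the same grasp; the last joint's range is limited). The gripper opens to 85 mm and grips with 20 to 120 N. Pads are 22 mm wide; open, the fingers measure 114 mm over their backs; the gripper's body (76 mm by 85 mm) begins 54 mm behind the grasp point. The pads swing forward as they close: fully open they stand 13 mm farther back than shut.
Start: joints at [1.11, 0.238, -0.013, 1.319, 0, 1.571], TCP at [0.233, 0.47, 0.256] pointing down, gripper open.
Joint ranges: [-2.66, 2.66], [-1.03, 1.9], [-1.14, 1.46], [-1.82, 2.27], [-1.45, 1.34], [-3.14, 3.14]. Speed limits (rad/s): [2.22, 2.22, 2.79, 3.14, 3.14, 3.14].

INTERFACE

Orientations are given as a rotation vector (axis times angle).
In Python, from rig import manip gives the robot as it stands.
- The arm moves only by the shell command python3 -m inch 'ROWS' [FORCE]. ROWS is JSON, a list of rows, each an object with "rotation": the turn, a rotation vector about the tool's x, y, z in degrees, a list of three; "xyz": the shift along the tool's x, y, z in cm, a list of three; "claw": the opening, from 0 (shut) to 1 (fully open). A call has 1 to 8 rows; each row shifts and turns the commanded pose from where the row before left it, along the tool's axes as they then stand; what a row does not reach is not made up. A row lasts 1/10 s, in which the tool goes at most 50 mm and 8.59 degrees, less where a joint would pass 70% of its speed; a pose out of reach is approached as far as the arm can. A call with a gripper value outside its range is refused whole. The fingers move at their own pace and stop on an object; FORCE is the grip in N (left out, the last holds). Time passes only in rows, so rows that do not move let the fingers close. It gives the time, the measured TCP pose, the force, the opening and the grip force at its end, in the units of the state.
- manip.read_state(): the state, without advancing time (a new reading comes with each control period).
- manip.capture(name): name is "scene" or "top"; returns a dict with "frame" (420x560x3 uint8, red, green, blue), "range_z" (420x560 float32, m along the optical axis (not along the pixel's ray), 0 where there is no reading), "camera_matrix" (3x3 intrinsics, pixels), "dist" ([k1, k2, p1, p2, k3] as OpenCV has them; the pictures are not rectified), "R" (3x3) and "t" (3): a world point X has camera coordinates R X + t. Camera axes: x right, y down, z forward; pixel columns grow to the right and rows downward; lengths in m; the calibration is good to about 2 mm. A picture is of the moment at which its call begins.
- manip.job_done(): hands the job in; it is judged then, once.
The state is a dict: "time": time; "q": joint angles; "joint_vel": joint speeds; "joint_efforts": joint torques, N m; "tcp_pos": TCP position; "ee_rot": TCP orientation; "ft_force": force on the tool from outside, world axes, zero at the start; "moment": the same for the moment, N m; "grip_width": opening from 0.0 (shut) to 1.0 (fully open); "gripper_force": force on a finger pad.
Only numpy, scipy, OpenCV 4.12 (cv2) and the standard library are available. Lean on these libraries where they do the work, as an engineer would, in place of code of your own. Each camera call takes 0.05 s, during which the arm holds its last target. There are 200 camera calls.

TASK

One steel check-valve ball has been taken out of the clear spares tub for inspection: first press the orange lid, which is sitting loose on the tub, straight down until it snaps in and lies level on the rim. Then take the white dish by its blue upright tab, lift it straight up off the round stage without turning it, and, keeping it level and centred about 60 mm above the stage, swing it a quarter turn so that the yellow mark on its rim faces the little camera; the ball must always stay inside the dish's red ring and finish in the middle. Finish while still holding the dish up there, and leave the other things on the desk where they are.

Things in the scene. Friction and masses are not known exactly. Their poses are not given: they have to be found in the camera images.
- tub: clear round tub fixed to the desk, 104 mm across, 70 mm tall, holding spare steel balls; origin at the centre of its underside, z up. Four small sprung catches inside its mouth hold the lid up until it is pressed.
- lid_top (a point): centre of the top of the loose orange lid (112 mm across, with a 36 mm white press spot in its middle, which is this point). Loose, the point stands about 85 mm above the tub's underside; snapped home, 78 mm, with the lid's 5 mm thick flange on the rim. Pressing in the middle takes roughly 5 to 12 N to snap it past the catches; once it is home the force rises steeply, so stop at about 20 N. z up.
- stand: fixed black base plate (90 x 230 x 8 mm) with a round aluminium stage (64 mm across, top 36 mm above the desk) and a small white camera on a post; origin on the desk under the centre of the stage. The camera stands at the stand's +y, its lens 128 mm from the stage axis and 115 mm above the desk, looking along -y over the stage; the camera head tops out at 138 mm. The dish starts on the stage with its tab towards about -x of the stand.
- dish_tab (a point): grip point in the blue upright tab of the loose white dish (160 g with tab). The tab is 14 mm thick (along its x), 30 mm wide (along its y), reaches 16 mm above and 36 mm below this point; a neck joins it to the dish 30 mm or more below this point. x points from the tab to the dish centre, z up: the dish centre is 92 mm along +x. The space between the tab and the dish rim is 31 mm; the rim's top is 23 mm below this point.
- dish_mid (a point): lowest point of the inside of the dish, on its axis, 5 mm above its underside; x points from the centre away from the tab to the yellow mark on the rim, z up. The dish is 108 mm across and 17 mm tall, its inside rises at 7 degrees from the middle to 28 mm radius, then at 20 degrees to the rim. A red ring of 25 mm radius is painted in it.
- dish: the same dish, with its origin at the centre of its underside, x towards the yellow mark, z up
- ball_center (a point): centre of the loose steel ball, 20 mm across, 33 g, that starts in the middle of the dish and rolls easily
- mug: white mug, 82 mm across, 95 mm tall; a bystander, origin under its middle
- carton: white carton 70 x 100 x 75 mm with a red label; a bystander, origin under its middle
- tape: grey ring-shaped tape roll, 90 mm across, 24 mm tall; a bystander, origin under its middle
- marker: red and pink marker pen, 130 mm long, 14 mm thick, lying; a bystander, origin under its middle
- thermostat: white wall thermostat 80 x 80 x 22 mm lying on its back; a bystander, origin under its middle
- driver: screwdriver with a yellow handle, lying; a bystander, origin under its middle

How it is judged:
By the outcome, as a careful person would: the job done as asked, in the order asked, and still so for the second after the job is handed in, while the arm keeps its last pose, push and grip.
It also fails if it takes over 59 s, if anything falls off the work surface, if the arm or the gripper's body presses on something with over 40 N, if the wrist force passes 120 N, or if a joint passes its speed limit or range.

## Working session

There is one attempt and no reset: what is moved stays moved. The work goes in short steps, Python scripts to look and compute and a shell command to move; the robot and the scene stay as the last step left them, time stands still between calls to the robot, and variables do not carry over. Pictures are saved under pics/ and viewed, at most 10 in all, crops included, and the job is handed in when it is done.

```bash
mkdir -p pics; ls; python3 - <<'E'
from rig import manip
import cv2,numpy as np
print(manip.read_state())
for n in("scene","top"):
    c=manip.capture(n); cv2.imwrite(f"pics/{n}0.png",c["frame"][:,:,::-1]); np.savez(f"{n}0.npz",**c)
    print(n,c["camera_matrix"],c["dist"],c["R"],c["t"],-c["R"].T@c["t"])
E
```

```text
pics
{'time': 0.0, 'q': array([ 1.11000794e+00,  2.38786647e-01, -1.42731620e-02,  1.31920015e+00,
        6.33651838e-06,  1.57079586e+00]), 'joint_vel': array([-1.35044127e-03,  1.68936175e-03, -8.60301166e-04,  4.38687769e-04,
        3.12110911e-05, -1.54429249e-03]), 'joint_efforts': array([ 7.63479620e-04, -5.38782227e+01,  3.46435404e+01,  1.83214818e-02,
       -1.54627246e-04,  7.31727084e-06]), 'tcp_pos': array([0.23326896, 0.46989597, 0.25566716]), 'ee_rot': array([-7.17339616e-01, -3.05824861e+00,  2.23580034e-03]), 'ft_force': array([-0.12917489,  0.25329596, -0.84396791]), 'moment': array([-0.01942651,  0.00802849, -0.03809519]), 'gripper_force': 0.0, 'grip_width': 0.998782624853392}
scene [[411.58683483   0.         276.64422199]
 [  0.         411.58683483 209.50712396]
 [  0.           0.           1.        ]] [0.04360708 0.         0.         0.         0.        ] [[-0.74236394  0.66993888 -0.00881355]
 [ 0.48788082  0.53151464 -0.69243375]
 [-0.45920376 -0.51833781 -0.72142763]] [ 0.40329831 -0.2272154   1.40174059] [1.05393271 0.57715824 0.85747727]
top [[393.79764305   0.         280.03917265]
 [  0.         393.79764305 208.93554648]
 [  0.           0.           1.        ]] [-0.05761971  0.          0.          0.          0.        ] [[ 0.00569518 -0.99996136  0.00669632]
 [-0.9894805  -0.00660325 -0.14451554]
 [ 0.14455418 -0.00580284 -0.98947987]] [0.01641218 0.54003778 1.09245798] [0.37634401 0.02631691 1.15889914]
```

View pics/scene0.png

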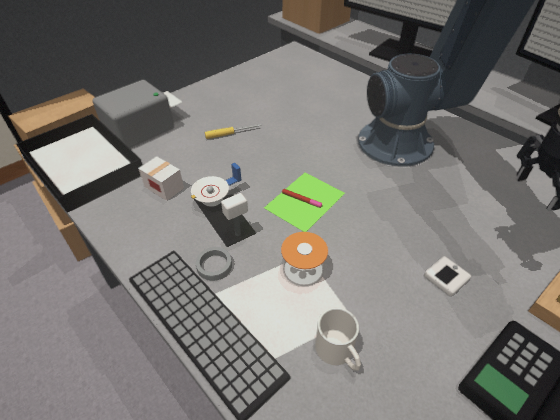

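View pics/top0.png

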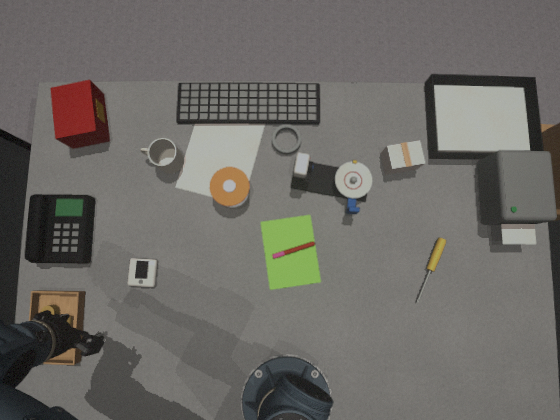

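The scene picture shows the lid at (304,248), the dish at (210,190) with its tab at (236,172), and the camera head at (234,206). In the top picture the lid is at (230,187), the dish at (353,180), the tab at (352,207), the yellow mark at (354,162) and the camera at (302,165).

```bash
cat >h.py <<'E'
import numpy as np,cv2
def ray(c,uv,z):
    p=cv2.undistortPoints(np.array(uv,float).reshape(-1,1,2),c["camera_matrix"],c["dist"])[:,0]
    d=np.c_[p,np.ones(len(p))]@c["R"]; o=-c["R"].T@c["t"]
    return o+d*((z-o[2])/d[:,2])[:,None]
def cloud(c):
    h,w=c["range_z"].shape; uv=np.stack(np.meshgrid(np.arange(w),np.arange(h)),-1).reshape(-1,1,2).astype(float)
    p=cv2.undistortPoints(uv,c["camera_matrix"],c["dist"])[:,0]
    z=c["range_z"].reshape(-1,1); X=(np.c_[p,np.ones(len(p))]*z-c["t"])@c["R"]
    X[z[:,0]==0]=np.nan
    return X.reshape(h,w,3)
def masks(c):
    H,S,V=cv2.split(cv2.cvtColor(c["frame"],cv2.COLOR_RGB2HSV))
    return dict(orange=(H>6)&(H<16)&(S>150),blue=(H>100)&(H<125)&(S>120),yellow=(H>20)&(H<32)&(S>130),red=((H<6)|(H>172))&(S>110),white=(S<40)&(V>150))
E
python3 - <<'E'
from h import *
np.set_printoptions(precision=4,suppress=True)
roi={"scene":dict(lid=(275,228,335,262),dish=(185,155,245,215)),"top":dict(lid=(205,160,255,212),dish=(332,155,376,216))}
for n in("top","scene"):
    c=np.load(n+"0.npz"); X=cloud(c); M=masks(c)
    def box(m,r):
        o=np.zeros_like(m);x0,y0,x1,y1=r;o[y0:y1,x0:x1]=m[y0:y1,x0:x1];return o
    r=roi[n]
    def rep(k,m,z):
        v,u=np.nonzero(m);uv=[u.mean(),v.mean()];print(n,k,len(u),np.round(uv,1),'ray',ray(c,uv,z)[0],'cloud',np.nanmedian(X[m],0), 'zmax',np.nanmax(X[m][:,2]))
    L=box(M["orange"],r["lid"]); 
    hull=cv2.convexHull(np.argwhere(L)[:,::-1].astype(np.int32)); hm=cv2.fillConvexPoly(np.zeros(L.shape,np.uint8),hull,1)>0
    rep("lid",hm&(X[...,2]>.07),.085); 
    rep("lidspot",cv2.erode((hm&~L).astype(np.uint8),np.ones((3,3)))>0,.085)
    b=box(M["blue"],r["dish"]); rep("tab",b,.08); rep("tabtop",b&(X[...,2]>.086),.092)
    y=box(M["yellow"],r["dish"]); rep("mark",y,.053) if y.any() else 0
    rd=box(M["red"],r["dish"]); rep("ring",rd,.044)
    # dish white outline: rim ellipse
    w=box(M["white"],r["dish"])&(X[...,2]>.044)&(X[...,2]<.06)
    rep("rimwhite",w,.053)
    cs=max(cv2.findContours(w.astype(np.uint8),0,2)[0],key=cv2.contourArea); e=cv2.fitEllipse(cv2.convexHull(cs)); print(e,ray(c,e[0],.053))
    # camera head/ base plate
    cx=(X[...,2]>.11)&(X[...,2]<.15)&M["white"]; cx=box(cx,(285,145,320,195) if n=="top" else (215,190,250,225)); rep("camhead",cx,.138)
E
```

```text
top lid 1 [211. 182.] ray [0.6078 0.2128 0.085 ] cloud [0.6088 0.2136 0.0802] zmax 0.08018049631080622<stdin>:10: RuntimeWarning: Mean of empty slice.
  ret = ret.dtype.type(ret / rcount)
  return np.nanmean(a, axis, out=out, keepdims=keepdims)
Traceback (most recent call last):
ValueError: zero-size array to reduction operation fmax which has no identity
```

```bash
sed -i 's/(H>6)&(H<16)&(S>150)/(H>5)\&(H<20)\&(S>90)/' h.py
cat > m.py <<'E'
from h import *
np.set_printoptions(precision=4,suppress=True)
roi={"scene":dict(lid=(275,228,335,262),dish=(185,155,245,215)),"top":dict(lid=(205,160,255,212),dish=(332,155,376,216))}
for n in("top","scene"):
    c=np.load(n+"0.npz"); X=cloud(c); M=masks(c)
    def box(m,r):
        o=np.zeros_like(m);x0,y0,x1,y1=r;o[y0:y1,x0:x1]=m[y0:y1,x0:x1];return o
    r=roi[n]
    def rep(k,m,z):
        v,u=np.nonzero(m)
        if len(u)==0: print(n,k,"none");return
        uv=[u.mean(),v.mean()];print(n,k,len(u),np.round(uv,1),'ray',ray(c,uv,z)[0],'cloud',np.nanmedian(X[m],0), 'zmax',np.nanmax(X[m][:,2]))
    L=box(M["orange"],r["lid"]); 
    hull=cv2.convexHull(np.argwhere(L)[:,::-1].astype(np.int32)); hm=cv2.fillConvexPoly(np.zeros(L.shape,np.uint8),hull,1)>0
    rep("lid",hm&(X[...,2]>.07),.085); 
    rep("lidspot",cv2.erode((hm&~L).astype(np.uint8),np.ones((3,3)))>0,.085)
    b=box(M["blue"],r["dish"]); rep("tab",b,.08); rep("tabtop",b&(X[...,2]>.086),.092)
    y=box(M["yellow"],r["dish"]); rep("mark",y,.053)
    rep("ring",box(M["red"],r["dish"]),.044)
    w=box(M["white"],r["dish"])&(X[...,2]>.040)&(X[...,2]<.06)
    rep("rimwhite",w,.053)
    cs=max(cv2.findContours(w.astype(np.uint8),0,2)[0],key=cv2.contourArea); e=cv2.fitEllipse(cv2.convexHull(cs)); print(e,ray(c,e[0],.053))
    cx=(X[...,2]>.11)&(X[...,2]<.15)&M["white"]; rep("camhead",box(cx,(285,145,320,195) if n=="top" else (215,190,250,225)),.138)
    bp=(X[...,2]<.02)&(c["frame"].max(-1)<50); bp=box(bp,(285,150,385,215) if n=="top" else (190,180,260,250)); rep("plate",bp,.008)
    P=X[bp][:,:2]; print(cv2.minAreaRect(P[np.isfinite(P[:,0])].astype(np.float32)*1000))
E
python3 m.py
```

```text
top lid 1192 [229.4 186. ] ray [0.5969 0.1613 0.085 ] cloud [0.5971 0.1616 0.0828] zmax 0.09020190345474627
top lidspot 90 [228.9 185.5] ray [0.5982 0.1627 0.085 ] cloud [0.5981 0.1626 0.0852] zmax 0.09020190345474627
top tab 98 [352.1 205. ] ray [ 0.5463 -0.1804  0.08  ] cloud [ 0.5515 -0.1829  0.0497] zmax 0.09471085494101653
top tabtop 46 [353.4 208.5] ray [ 0.5348 -0.1814  0.092 ] cloud [ 0.5339 -0.1807  0.0914] zmax 0.09471085494101653
top mark 6 [354.  161.5] ray [ 0.6784 -0.194   0.053 ] cloud [ 0.678  -0.1939  0.0537] zmax 0.05722731213896343
top ring none
top rimwhite 895 [353.4 179.4] ray [ 0.6252 -0.1909  0.053 ] cloud [ 0.6272 -0.192   0.0484] zmax 0.05863610321242493
((353.20123291015625, 179.44554138183594), (34.98042678833008, 36.690486907958984), 113.0260238647461) [[ 0.6251 -0.1904  0.053 ]]
top camhead 235 [301.4 163. ] ray [ 0.6499 -0.036   0.138 ] cloud [ 0.6498 -0.0351  0.1376] zmax 0.1438924397405302
top plate 313 [315.7 186. ] ray [ 0.6143 -0.0864  0.008 ] cloud [ 0.6151 -0.0575  0.0079] zmax 0.013319325102736755
((630.6680908203125, -128.15576171875), (223.019
[... 617 characters left out ...]
scene ring 8 [203.4 191. ] ray [ 0.6416 -0.2039  0.044 ] cloud [ 0.648  -0.2064  0.0442] zmax 0.04535856007570693
scene rimwhite 687 [209.6 188.6] ray [ 0.6272 -0.1913  0.053 ] cloud [ 0.6247 -0.197   0.0491] zmax 0.05985179605733507
((209.5504608154297, 188.86392211914062), (25.68182373046875, 37.969154357910156), 81.21260833740234) [[ 0.6281 -0.1906  0.053 ]]
scene camhead 243 [233.4 200.9] ray [ 0.655  -0.0341  0.138 ] cloud [ 0.6543 -0.0345  0.1373] zmax 0.1408649729420026
scene plate 258 [227.6 222. ] ray [ 0.6461 -0.0895  0.008 ] cloud [ 0.6438 -0.0545  0.0077] zmax 0.012619920166522375
((639.3394165039062, -110.49449157714844), (189.5039825439453, 82.07305908203125), 81.8936767578125)
```

```bash
python3 -m inch '[{"rotation":[0,0,0],"xyz":[-2,-0.5,0],"claw":0},{"rotation":[0,0,0],"xyz":[-3.8,-0.95,0],"claw":0},{"rotation":[0,0,0],"xyz":[-3.8,-0.95,0],"claw":0},{"rotation":[0,0,0],"xyz":[-3.8,-0.95,0],"claw":0},{"rotation":[0,0,0],"xyz":[-3.8,-0.95,0],"claw":0},{"rotation":[0,0,0],"xyz":[-3.8,-0.95,0],"claw":0},{"rotation":[0,0,0],"xyz":[-3.8,-0.95,0],"claw":0},{"rotation":[0,0,0],"xyz":[-3.8,-0.95,0],"claw":0}]' 40
python3 -m inch '[{"rotation":[0,0,0],"xyz":[-3.8,-0.95,0],"claw":0},{"rotation":[0,0,0],"xyz":[-3.8,-0.95,0],"claw":0},{"rotation":[0,0,0],"xyz":[-3.8,-0.95,0],"claw":0},{"rotation":[0,0,0],"xyz":[-3.8,-0.95,0],"claw":0},{"rotation":[0,0,0],"xyz":[-2,-0.5,0],"claw":0},{"rotation":[0,0,0],"xyz":[0,0,0],"claw":0},{"rotation":[0,0,0],"xyz":[0,0,0],"claw":0},{"rotation":[0,0,0],"xyz":[0,0,0],"claw":0}]'
cat > s.py <<'E'
import sys,numpy as np
from rig import manip
from scipy.spatial.transform import Rotation as R
np.set_printoptions(precision=4,suppress=True)
s=manip.read_state();A=R.from_rotvec(s["ee_rot"]).as_matrix()
print("t",s["time"],"tcp",s["tcp_pos"],"q",s["q"],"F",s["ft_force"],"M",s["moment"],"grip",s["grip_width"],s["gripper_force"])
print("toolz",A[:,2],"y yaw",np.degrees(np.arctan2(A[1,1],A[0,1])))
if len(sys.argv)>3:
    d=np.array(list(map(float,sys.argv[1:4])))-s["tcp_pos"];print("to go, tool cm",A.T@d*100)
E
python3 s.py .599 .162 .125
```

```text
time: 0.9
tcp_pos: [0.4587, 0.2777, 0.256]
ee_rot: [-0.717, -3.058, 0.001]
ft_force: [0.3, 1.2, 0.5]
grip_width: -0.0
gripper_force: 0.0
time: 1.7
tcp_pos: [0.592, 0.1645, 0.2562]
ee_rot: [-0.716, -3.058, 0.0]
ft_force: [-0.5, 0.4, -0.0]
grip_width: 0.0
gripper_force: 0.0
t 1.7 tcp [0.592  0.1645 0.2562] q [0.271  0.3955 0.2149 1.391  0.0002 0.7312] F [-0.5043  0.3902 -0.047 ] M [-0.0132  0.0451  0.0463] grip 0.00021833115764183374 0.0
toolz [-0.0008 -0.     -1.    ] y yaw 63.63278018603127
to go, tool cm [-0.7483  0.0869 13.1157]
```

```bash
python3 -m inch '[{"rotation":[0,0,0],"xyz":[-0.4,0,2],"claw":0},{"rotation":[0,0,0],"xyz":[-0.35,0.1,3],"claw":0},{"rotation":[0,0,0],"xyz":[0,0,3],"claw":0},{"rotation":[0,0,0],"xyz":[0,0,3],"claw":0},{"rotation":[0,0,0],"xyz":[0,0,1.6],"claw":0},{"rotation":[0,0,0],"xyz":[0,0,0.6],"claw":0},{"rotation":[0,0,0],"xyz":[0,0,0],"claw":0},{"rotation":[0,0,0],"xyz":[0,0,0],"claw":0}]'
python3 s.py .599 .162 .111
python3 - <<'E'
from rig import manip
import cv2,numpy as np
c=manip.capture("scene");np.savez("s1.npz",**c);a=cv2.resize(c["frame"][190:310,230:390,::-1],(640,480),interpolation=2)
c=manip.capture("top");b=cv2.resize(c["frame"][130:250,170:290,::-1],(480,480),interpolation=2)
cv2.imwrite("pics/c1.png",cv2.resize(np.hstack([a,b]),(800,343)))
E
```

```text
time: 2.5
tcp_pos: [0.6002, 0.1621, 0.1255]
ee_rot: [0.716, 3.058, 0.001]
ft_force: [1.2, 0.0, 0.7]
grip_width: 0.001
gripper_force: 0.0
t 2.5 tcp [0.6002 0.1621 0.1255] q [ 0.2639  0.4672 -0.0109  1.0912 -0.0001  0.724 ] F [1.1812 0.0105 0.6992] M [-0.0384 -0.0772 -0.0064] grip 0.001029653456843646 0.0
toolz [ 0.0014  0.0003 -1.    ] y yaw 63.63801633797043
to go, tool cm [ 0.1032 -0.0659  1.447 ]
```

View pics/c1.png

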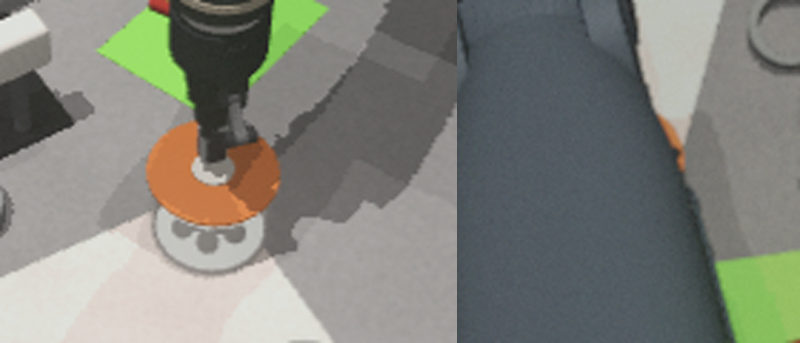

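In the left crop the shut fingertips at about (213,155) hang over the white press spot at (213,170). The top view is blocked by the arm. I'll press now.

```bash
python3 -m inch '[{"rotation":[0,0,0],"xyz":[0.1,-0.05,0.4],"claw":0},{"rotation":[0,0,0],"xyz":[0,0,0.4],"claw":0},{"rotation":[0,0,0],"xyz":[0,0,0.4],"claw":0},{"rotation":[0,0,0],"xyz":[0,0,0.2],"claw":0},{"rotation":[0,0,0],"xyz":[0,0,0.1],"claw":0},{"rotation":[0,0,0],"xyz":[0,0,0.1],"claw":0},{"rotation":[0,0,0],"xyz":[0,0,0],"claw":0}]'
```

```text
time: 3.3
tcp_pos: [0.5988, 0.1615, 0.1087]
ee_rot: [0.717, 3.058, -0.0]
ft_force: [-1.8, 0.2, 5.2]
grip_width: 0.002
gripper_force: 2.2
```

```bash
python3 -m inch '[{"rotation":[0,0,0],"xyz":[0,0,0.1],"claw":0},{"rotation":[0,0,0],"xyz":[0,0,0.1],"claw":0},{"rotation":[0,0,0],"xyz":[0,0,0],"claw":0}]'
```

```text
time: 3.6
tcp_pos: [0.599, 0.1615, 0.1072]
ee_rot: [0.717, 3.058, 0.0]
ft_force: [-2.1, -1.0, 8.4]
grip_width: 0.003
gripper_force: 3.9
```

```bash
python3 -m inch '[{"rotation":[0,0,0],"xyz":[0,0,0.1],"claw":0},{"rotation":[0,0,0],"xyz":[0,0,0.1],"claw":0},{"rotation":[0,0,0],"xyz":[0,0,0],"claw":0}]'
```

```text
time: 3.9
tcp_pos: [0.599, 0.1613, 0.1047]
ee_rot: [0.718, 3.058, -0.001]
ft_force: [-0.5, -2.9, 2.8]
grip_width: -0.0
gripper_force: 1.2
```

```bash
python3 -m inch '[{"rotation":[0,0,0],"xyz":[0,0,0.1],"claw":0},{"rotation":[0,0,0],"xyz":[0,0,0],"claw":0}]'
```

```text
time: 4.1
tcp_pos: [0.5988, 0.1615, 0.1031]
ee_rot: [-0.718, -3.058, 0.0]
ft_force: [-0.1, -1.1, 1.0]
grip_width: -0.002
gripper_force: 0.8
```

```bash
python3 -m inch '[{"rotation":[0,0,0],"xyz":[0,0,0.1],"claw":0},{"rotation":[0,0,0],"xyz":[0,0,0],"claw":0}]'
```

```text
time: 4.3
tcp_pos: [0.5989, 0.1615, 0.1031]
ee_rot: [0.717, 3.058, 0.0]
ft_force: [-2.8, -2.5, 9.7]
grip_width: -0.002
gripper_force: 4.9
```

```bash
python3 -m inch '[{"rotation":[0,0,0],"xyz":[0,0,0.05],"claw":0},{"rotation":[0,0,0],"xyz":[0,0,0],"claw":0}]'
```

```text
time: 4.5
tcp_pos: [0.5988, 0.1616, 0.103]
ee_rot: [0.717, 3.058, 0.0]
ft_force: [-4.3, -2.5, 14.2]
grip_width: 0.002
gripper_force: 7.0
```

```bash
python3 -m inch '[{"rotation":[0,0,0],"xyz":[0,0,-0.7],"claw":0},{"rotation":[0,0,0],"xyz":[0,0,-1.5],"claw":0},{"rotation":[0,0,3],"xyz":[0,0,-2],"claw":0},{"rotation":[0,0,7],"xyz":[0,0,-2.5],"claw":0},{"rotation":[0,0,8],"xyz":[0,0,-2.5],"claw":0},{"rotation":[0,0,8],"xyz":[0,0,-2.5],"claw":0.38},{"rotation":[0,0,8],"xyz":[0,0,-2],"claw":0.38},{"rotation":[0,0,8],"xyz":[0,0,-1],"claw":0.38}]'
python3 -m inch '[{"rotation":[0,0,8],"xyz":[0,0,0],"claw":0.38},{"rotation":[0,0,8],"xyz":[0,0,0],"claw":0.38},{"rotation":[0,0,8],"xyz":[0,0,0],"claw":0.38},{"rotation":[0,0,3],"xyz":[0,0,0],"claw":0.38},{"rotation":[0,0,0],"xyz":[0,0,0],"claw":0.38},{"rotation":[0,0,0],"xyz":[0,0,0],"claw":0.38},{"rotation":[0,0,0],"xyz":[0,0,0],"claw":0.38}]'
python3 s.py .536 -.1815 .16
```

```text
time: 5.3
tcp_pos: [0.5993, 0.1619, 0.2508]
ee_rot: [1.772, 2.592, 0.003]
ft_force: [0.1, -0.2, 0.8]
grip_width: 0.382
gripper_force: 0.0
time: 6.0
tcp_pos: [0.5988, 0.1616, 0.2487]
ee_rot: [-2.322, -2.116, 0.0]
ft_force: [0.3, -0.2, -0.7]
grip_width: 0.378
gripper_force: 0.0
t 6.0 tcp [0.5988 0.1616 0.2487] q [ 0.2636  0.4072  0.2142  1.3782 -0.      1.9272] F [ 0.2513 -0.2045 -0.668 ] M [-0.0023 -0.0336  0.0416] grip 0.37849060685361635 0.0
toolz [-0.0003 -0.0001 -1.    ] y yaw -5.317578892813108
to go, tool cm [-34.7429  -3.0673   8.8736]
```

```bash
python3 -m inch '[{"rotation":[0,0,0],"xyz":[-2,-0.2,0],"claw":0.38},{"rotation":[0,0,0],"xyz":[-4,-0.4,0],"claw":0.38},{"rotation":[0,0,0],"xyz":[-4,-0.4,0],"claw":0.38},{"rotation":[0,0,0],"xyz":[-4,-0.4,0],"claw":0.38},{"rotation":[0,0,0],"xyz":[-4,-0.4,0],"claw":0.38},{"rotation":[0,0,0],"xyz":[-4,-0.4,0],"claw":0.38},{"rotation":[0,0,0],"xyz":[-4,-0.4,0],"claw":0.38},{"rotation":[0,0,0],"xyz":[-4,-0.4,0],"claw":0.38}]'
python3 -m inch '[{"rotation":[0,0,0],"xyz":[-3,0,1],"claw":0.38},{"rotation":[0,0,0],"xyz":[-1.5,0,2],"claw":0.38},{"rotation":[0,0,0],"xyz":[0,0,2],"claw":0.38},{"rotation":[0,0,0],"xyz":[0,0,2],"claw":0.38},{"rotation":[0,0,0],"xyz":[0,0,1],"claw":0.38},{"rotation":[0,0,0],"xyz":[0,0,0],"claw":0.38},{"rotation":[0,0,0],"xyz":[0,0,0],"claw":0.38},{"rotation":[0,0,0],"xyz":[0,0,0],"claw":0.38}]'
python3 s.py .536 -.1815 .084
python3 - <<'E'
from rig import manip
import cv2,numpy as np
from h import *
a=manip.capture("scene");b=manip.capture("top")
np.savez("s2.npz",**a);np.savez("t2.npz",**b)
A=cv2.resize(a["frame"][130:250,170:290,::-1],(480,480),interpolation=2)
B=cv2.resize(b["frame"][140:230,290:390,::-1],(533,480),interpolation=2)
L=cv2.resize(a["frame"][220:300,260:350,::-1],(540,480),interpolation=2)
cv2.imwrite("pics/c2.png",cv2.resize(np.hstack([A,B,L]),(800,247)))
for c,r in((a,(292,242,316,256)),(b,(218,176,240,196))):
    x0,y0,x1,y1=r;X=cloud(c)[y0:y1,x0:x1];print(np.nanmedian(X[masks(c)["white"][y0:y1,x0:x1]],0))
for c,r in((a,(275,228,335,275)),(b,(205,160,255,215))):
    x0,y0,x1,y1=r;X=cloud(c)[y0:y1,x0:x1];P=X[masks(c)["orange"][y0:y1,x0:x1]];P=P[P[:,2]>.06]
    s=np.linalg.lstsq(np.c_[P[:,:2]-P[:,:2].mean(0),np.ones(len(P))],P[:,2],rcond=None)[0];print("lid plane slope deg",np.degrees(s[:2]),"z",s[2],len(P))
E
```

```text
time: 6.8
tcp_pos: [0.5395, -0.1365, 0.249]
ee_rot: [2.323, 2.115, -0.0]
ft_force: [1.1, 0.3, -0.7]
grip_width: 0.378
gripper_force: 0.0
time: 7.6
tcp_pos: [0.537, -0.1792, 0.1699]
ee_rot: [2.322, 2.114, 0.001]
ft_force: [-0.1, -0.9, -0.8]
grip_width: 0.378
gripper_force: 0.0
t 7.6 tcp [ 0.537  -0.1792  0.1699] q [-0.3221  0.3476 -0.0833  1.1383 -0.0001  1.3426] F [-0.1076 -0.9384 -0.8399] M [-0.0067 -0.0276 -0.0216] grip 0.3784791181684399 0.0
toolz [ 0.0015 -0.0007 -1.    ] y yaw -5.380875064667585
to go, tool cm [-0.2305 -0.0893  8.5914]
[0.60009959 0.16128897 0.07784144]
[0.59798283 0.16316373 0.07755946]
lid plane slope deg [-0.05420681 -0.19790555] z 0.07481476493526817 1221
lid plane slope deg [-0.08916925 -0.13714805] z 0.07485671632040279 1023
```

View pics/c2.png

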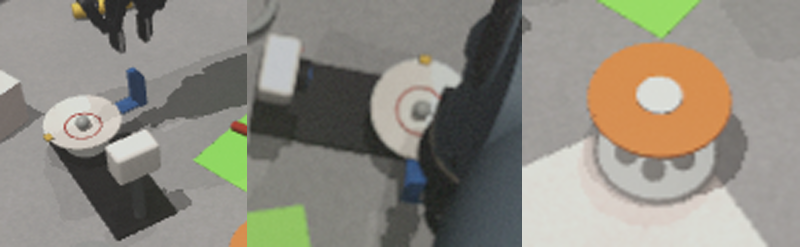

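Left crop: the open fingers hang above the blue tab at (137,85), and the ball is in the middle of the dish at (83,124). Right crop: the lid is level, with depth putting its top at 78 mm. I'll lower onto the tab next.

```bash
python3 -m inch '[{"rotation":[0,0,0],"xyz":[-0.2,-0.1,1.2],"claw":0.38},{"rotation":[0,0,0],"xyz":[0,0,2],"claw":0.38},{"rotation":[0,0,0],"xyz":[0,0,2],"claw":0.38},{"rotation":[0,0,0],"xyz":[0,0,1.6],"claw":0.38},{"rotation":[0,0,0],"xyz":[0,0,1],"claw":0.38},{"rotation":[0,0,0],"xyz":[0,0,0.7],"claw":0.38},{"rotation":[0,0,0],"xyz":[0,0,0.2],"claw":0.38},{"rotation":[0,0,0],"xyz":[0,0,0],"claw":0.38}]' 25
python3 s.py .536 -.1815 .082
python3 - <<'E'
from rig import manip
import cv2,numpy as np
a=manip.capture("scene")
cv2.imwrite("pics/c3.png",cv2.resize(a["frame"][130:230,170:280,::-1],(660,600),interpolation=2))
E
```

```text
time: 8.5
tcp_pos: [0.5354, -0.181, 0.0819]
ee_rot: [2.324, 2.114, -0.0]
ft_force: [-0.7, 0.3, -0.4]
grip_width: 0.379
gripper_force: 0.0
t 8.5 tcp [ 0.5354 -0.181   0.0819] q [-0.3261  0.4172 -0.2208  0.9327 -0.0001  1.339 ] F [-0.7444  0.2997 -0.3974] M [ 0.0267 -0.013  -0.0019] grip 0.37876824326783365 0.0
toolz [ 0.0001 -0.0001 -1.    ] y yaw -5.400150303972186
to go, tool cm [-0.0393  0.0671 -0.0086]
```

View pics/c3.png

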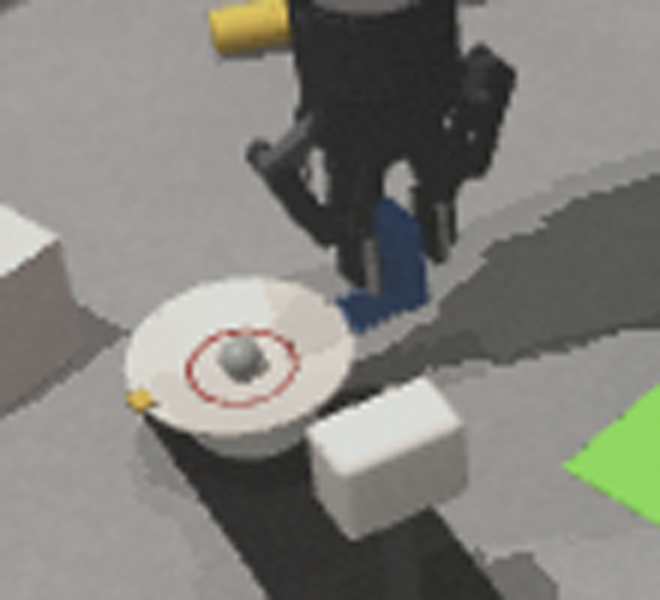

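The tab at (400,250) stands between the open fingers at (360,260) and (440,240), and the ball is inside the ring. I'll close gently.

```bash
python3 -m inch '[{"rotation":[0,0,0],"xyz":[0,0,0],"claw":0.3},{"rotation":[0,0,0],"xyz":[0,0,0],"claw":0.25},{"rotation":[0,0,0],"xyz":[0,0,0],"claw":0.22},{"rotation":[0,0,0],"xyz":[0,0,0],"claw":0.2},{"rotation":[0,0,0],"xyz":[0,0,0],"claw":0.18},{"rotation":[0,0,0],"xyz":[0,0,0],"claw":0.165},{"rotation":[0,0,0],"xyz":[0,0,0],"claw":0.15},{"rotation":[0,0,0],"xyz":[0,0,0],"claw":0.13}]' 25
python3 -m inch '[{"rotation":[0,0,0],"xyz":[0,0,0],"claw":0.1},{"rotation":[0,0,0],"xyz":[0,0,0],"claw":0.05},{"rotation":[0,0,0],"xyz":[0,0,0],"claw":0},{"rotation":[0,0,0],"xyz":[0,0,0],"claw":0}]' 60
python3 s.py
```

```text
time: 9.35
tcp_pos: [0.5351, -0.1808, 0.0819]
ee_rot: [-2.323, -2.114, 0.0]
ft_force: [-1.8, 1.3, 3.0]
grip_width: 0.16
gripper_force: 25.0
time: 9.75
tcp_pos: [0.5351, -0.1809, 0.0819]
ee_rot: [-2.323, -2.114, 0.0]
ft_force: [-3.8, 2.1, 4.3]
grip_width: 0.154
gripper_force: 61.1
t 9.75 tcp [ 0.5351 -0.1809  0.0819] q [-0.326   0.417  -0.2212  0.9329  0.0001  1.339 ] F [-3.8034  2.1455  4.2687] M [0.5142 0.462  0.1252] grip 0.15386753725776922 61.11839711666107
toolz [-0.0002  0.0002 -1.    ] y yaw -5.400514536379951
```

```bash
python3 -m inch '[{"rotation":[0,0,0],"xyz":[0,0,-0.1],"claw":0},{"rotation":[0,0,0],"xyz":[0,0,-0.2],"claw":0},{"rotation":[0,0,0],"xyz":[0,0,-0.3],"claw":0},{"rotation":[0,0,0],"xyz":[0,0,-0.3],"claw":0},{"rotation":[0,0,0],"xyz":[0,0,-0.3],"claw":0},{"rotation":[0,0,0],"xyz":[0,0,-0.2],"claw":0},{"rotation":[0,0,0],"xyz":[0,0,-0.1],"claw":0},{"rotation":[0,0,0],"xyz":[0,0,0],"claw":0}]'
python3 s.py
cat > d.py <<'E'
from rig import manip
import sys
from h import *
np.set_printoptions(precision=4,suppress=True)
zr=float(sys.argv[1]); x0,y0,x1,y1=map(int,sys.argv[3:7])  # rim-top height; box scene
a=manip.capture("scene");X=cloud(a);M=masks(a)
cv2.imwrite(f"pics/{sys.argv[2]}.png",cv2.resize(a["frame"][y0:y1,x0:x1,::-1],None,fx=6,fy=6,interpolation=2))
B=np.zeros(X.shape[:2],bool);B[y0:y1,x0:x1]=1
w=B&M["white"]&(X[...,2]>zr-.016)&(X[...,2]<zr+.012)
cs=max(cv2.findContours(w.astype(np.uint8),0,2)[0],key=cv2.contourArea); hull=cv2.convexHull(cs)
e=cv2.fitEllipse(hull);print("rim",e,ray(a,e[0],zr)[0])
H=cv2.fillConvexPoly(np.zeros(w.shape,np.uint8),hull,1)>0
# dish plane: cloud in hull
P=X[H&w];c0=ray(a,e[0],zr)[0]
r=np.hypot(*(P[:,:2]-c0[:2]).T);P=P[(r>.028)&(r<.054)];r=r[(r>.028)&(r<.054)]
s=np.linalg.lstsq(np.c_[P[:,:2]-c0[:2],r-.04,np.ones(len(P))],P[:,2],rcond=None)[0];print("dish tilt deg",np.degrees(s[:2]),"z@40",s[3],len(P))
ring=H&M["red"]
if ring.sum()>5:
    print("ring",ray(a,np.argwhere(ring)[:,::-1].mean(0),zr-.009)[0],ring.sum())
er=cv2.erode(H.astype(np.uint8),np.ones((7,7)))>0
g=er&(a["frame"].max(-1)<150)&~M["red"]
if g.any(): print("ball",g.sum(),np.argwhere(g)[:,::-1].mean(0),ray(a,np.argwhere(g)[:,::-1].mean(0),zr-.002)[0])
y=B&M["yellow"]&(abs(X[...,2]-zr)<.012)
if y.any(): m=ray(a,np.argwhere(y)[:,::-1].mean(0),zr)[0];print("mark",m,"yaw",np.degrees(np.arctan2(*(m-c0)[1::-1])))
E
python3 d.py .066 d1 170 120 280 220
```

```text
time: 10.55
tcp_pos: [0.5353, -0.1811, 0.097]
ee_rot: [2.323, 2.114, 0.0]
ft_force: [0.3, -0.3, -1.6]
grip_width: 0.154
gripper_force: 60.1
t 10.55 tcp [ 0.5353 -0.1811  0.097 ] q [-0.3261  0.403  -0.1999  0.9676 -0.0001  1.339 ] F [ 0.2512 -0.3273 -1.569 ] M [ 0.0179  0.1484 -0.0251] grip 0.1540876071640387 60.14557242393494
toolz [ 0.0003 -0.0002 -1.    ] y yaw -5.40377283097863
rim ((208.2021942138672, 185.12391662597656), (25.80297088623047, 38.252662658691406), 81.27554321289062) [ 0.6287 -0.1934  0.066 ]
dish tilt deg [ 0.061  -0.0163] z@40 0.0638119496870265 549
ring [ 0.6245 -0.2028  0.057 ] 9
ball 32 [209.3438 186.6562] [ 0.629  -0.1879  0.064 ]
mark [ 0.68   -0.2011  0.066 ] yaw -8.534580629381251
```

View pics/d1.png

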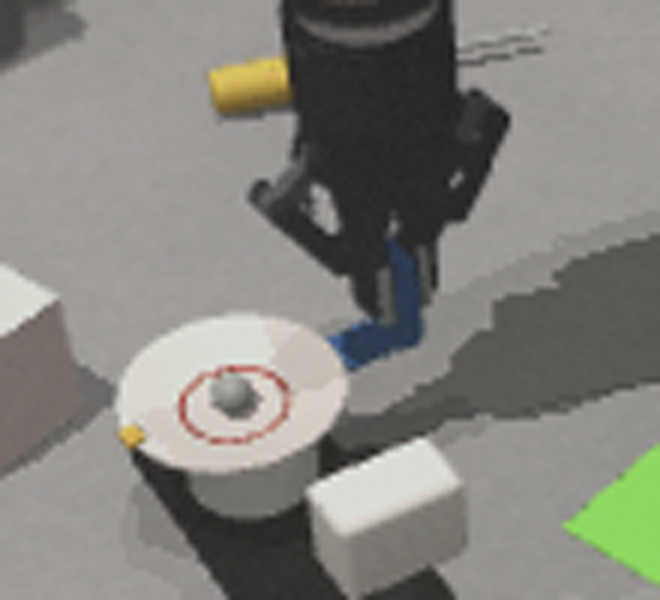

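The dish hangs clear of the stage, with its rim centred at about (233,393), and is level (tilt under 0.1°). The ball at (232,393) is centred in the ring. I'll lift the remaining 45 mm and then turn.

```bash
python3 -m inch '[{"rotation":[0,0,0],"xyz":[0,0,-0.2],"claw":0},{"rotation":[0,0,0],"xyz":[0,0,-0.5],"claw":0},{"rotation":[0,0,0],"xyz":[0,0,-0.8],"claw":0},{"rotation":[0,0,0],"xyz":[0,0,-0.9],"claw":0},{"rotation":[0,0,0],"xyz":[0,0,-0.9],"claw":0},{"rotation":[0,0,0],"xyz":[0,0,-0.7],"claw":0},{"rotation":[0,0,0],"xyz":[0,0,-0.4],"claw":0},{"rotation":[0,0,0],"xyz":[0,0,-0.1],"claw":0}]'
python3 -m inch '[{"rotation":[0,0,0],"xyz":[0,0,0],"claw":0},{"rotation":[0,0,0],"xyz":[0,0,0],"claw":0},{"rotation":[0,0,-0.5],"xyz":[-0.08,0,0],"claw":0},{"rotation":[0,0,-1],"xyz":[-0.161,0.001,0],"claw":0},{"rotation":[0,0,-1.5],"xyz":[-0.241,0.003,0],"claw":0},{"rotation":[0,0,-2],"xyz":[-0.321,0.006,0],"claw":0},{"rotation":[0,0,-2],"xyz":[-0.321,0.006,0],"claw":0},{"rotation":[0,0,-2],"xyz":[-0.321,0.006,0],"claw":0}]'
python3 -m inch '[{"rotation":[0,0,-2],"xyz":[-0.321,0.006,0],"claw":0},{"rotation":[0,0,-2],"xyz":[-0.321,0.006,0],"claw":0},{"rotation":[0,0,-2],"xyz":[-0.321,0.006,0],"claw":0},{"rotation":[0,0,-2],"xyz":[-0.321,0.006,0],"claw":0},{"rotation":[0,0,-2],"xyz":[-0.321,0.006,0],"claw":0},{"rotation":[0,0,-2],"xyz":[-0.321,0.006,0],"claw":0},{"rotation":[0,0,-2],"xyz":[-0.321,0.006,0],"claw":0},{"rotation":[0,0,-2],"xyz":[-0.321,0.006,0],"claw":0}]'
python3 s.py
python3 d.py .113 d2 160 100 280 200
```

```text
time: 11.4
tcp_pos: [0.5355, -0.1811, 0.1425]
ee_rot: [2.323, 2.114, 0.001]
ft_force: [-0.5, -0.2, -0.9]
grip_width: 0.151
gripper_force: 60.1
time: 12.2
tcp_pos: [0.535, -0.1957, 0.1416]
ee_rot: [-2.148, -2.292, 0.0]
ft_force: [0.0, -0.5, -1.5]
grip_width: 0.154
gripper_force: 60.2
time: 13.0
tcp_pos: [0.5401, -0.2208, 0.1416]
ee_rot: [-1.808, -2.569, 0.0]
ft_force: [-0.5, -0.7, -1.9]
grip_width: 0.162
gripper_force: 60.2
t 13.0 tcp [ 0.5401 -0.2208  0.1416] q [-0.3879  0.3959 -0.0846  1.0905 -0.0002  0.8386] F [-0.4688 -0.6974 -1.8568] M [-0.0246  0.1394  0.0465] grip 0.16174605078630905 60.151416063308716
toolz [-0.0003 -0.0001 -1.    ] y yaw 19.72612884701059
rim ((205.8324432373047, 173.3932342529297), (25.618637084960938, 39.437076568603516), 81.72330474853516) [ 0.6311 -0.1907  0.113 ]
dish tilt deg [0.8357 1.0072] z@40 0.10843803146585178 549
ring [ 0.6295 -0.2093  0.104 ] 6
ball 35 [206.6571 174.2286] [ 0.6303 -0.1884  0.111 ]
mark [ 0.6794 -0.1756  0.113 ] yaw 17.438365248107903
```

```bash
python3 -m inch '[{"rotation":[0,0,-2],"xyz":[-0.321,0.006,0],"claw":0},{"rotation":[0,0,-2],"xyz":[-0.321,0.006,0],"claw":0},{"rotation":[0,0,-2],"xyz":[-0.321,0.006,0],"claw":0},{"rotation":[0,0,-2],"xyz":[-0.321,0.006,0],"claw":0},{"rotation":[0,0,-2],"xyz":[-0.321,0.006,0],"claw":0},{"rotation":[0,0,-2],"xyz":[-0.321,0.006,0],"claw":0},{"rotation":[0,0,-2],"xyz":[-0.321,0.006,0],"claw":0},{"rotation":[0,0,-2],"xyz":[-0.321,0.006,0],"claw":0}]'
python3 -m inch '[{"rotation":[0,0,-2],"xyz":[-0.321,0.006,0],"claw":0},{"rotation":[0,0,-2],"xyz":[-0.321,0.006,0],"claw":0},{"rotation":[0,0,-2],"xyz":[-0.321,0.006,0],"claw":0},{"rotation":[0,0,-2],"xyz":[-0.321,0.006,0],"claw":0},{"rotation":[0,0,-2],"xyz":[-0.321,0.006,0],"claw":0},{"rotation":[0,0,-2],"xyz":[-0.321,0.006,0],"claw":0},{"rotation":[0,0,-2],"xyz":[-0.321,0.006,0],"claw":0},{"rotation":[0,0,-2],"xyz":[-0.321,0.006,0],"claw":0}]'
python3 s.py
python3 d.py .113 d3 160 100 280 200
```

```text
time: 13.85
tcp_pos: [0.5521, -0.2433, 0.1417]
ee_rot: [-1.434, -2.795, 0.0]
ft_force: [-0.1, -0.9, -2.3]
grip_width: 0.16
gripper_force: 60.1
time: 14.65
tcp_pos: [0.5698, -0.2618, 0.1416]
ee_rot: [-1.031, -2.967, 0.0]
ft_force: [0.5, -0.5, -1.3]
grip_width: 0.153
gripper_force: 60.1
t 14.65 tcp [ 0.5698 -0.2618  0.1416] q [-0.4307  0.4662  0.0315  1.1364 -0.0002  0.2382] F [ 0.4926 -0.4592 -1.2745] M [-0.0203  0.0951 -0.0397] grip 0.15348666418124468 60.14773607254028
toolz [-0.0003 -0.     -1.    ] y yaw 51.67441073849675
rim ((205.6512451171875, 173.60919189453125), (25.687236785888672, 39.49689865112305), 81.22185516357422) [ 0.632  -0.1903  0.113 ]
dish tilt deg [0.5035 1.1609] z@40 0.108366519219758 544
ring [ 0.6326 -0.2005  0.104 ] 8
ball 32 [206.6875 174.875 ] [ 0.6318 -0.1862  0.111 ]
mark [ 0.663  -0.1513  0.113 ] yaw 51.521598591771536
```

```bash
python3 -m inch '[{"rotation":[0,0,-2],"xyz":[-0.321,0.006,0],"claw":0},{"rotation":[0,0,-2],"xyz":[-0.321,0.006,0],"claw":0},{"rotation":[0,0,-2],"xyz":[-0.321,0.006,0],"claw":0},{"rotation":[0,0,-2],"xyz":[-0.321,0.006,0],"claw":0},{"rotation":[0,0,-2],"xyz":[-0.321,0.006,0],"claw":0},{"rotation":[0,0,-2],"xyz":[-0.321,0.006,0],"claw":0},{"rotation":[0,0,-2],"xyz":[-0.321,0.006,0],"claw":0},{"rotation":[0,0,-2],"xyz":[-0.321,0.006,0],"claw":0}]'
python3 -m inch '[{"rotation":[0,0,-2],"xyz":[-0.321,0.006,0],"claw":0},{"rotation":[0,0,-2],"xyz":[-0.321,0.006,0],"claw":0},{"rotation":[0,0,-2],"xyz":[-0.321,0.006,0],"claw":0},{"rotation":[0,0,-2],"xyz":[-0.321,0.006,0],"claw":0},{"rotation":[0,0,-1.5],"xyz":[-0.241,0.003,0],"claw":0},{"rotation":[0,0,-1],"xyz":[-0.161,0.001,0],"claw":0},{"rotation":[0,0,-0.6],"xyz":[-0.096,0.001,0],"claw":0},{"rotation":[0,0,-0.3],"xyz":[-0.048,0,0],"claw":0}]'
python3 -m inch '[{"rotation":[0,0,0],"xyz":[0,0,0],"claw":0},{"rotation":[0,0,0],"xyz":[0,0,0],"claw":0},{"rotation":[0,0,0],"xyz":[0,0,0],"claw":0},{"rotation":[0,0,0],"xyz":[0,0,0],"claw":0},{"rotation":[0,0,0],"xyz":[0,0,0],"claw":0},{"rotation":[0,0,0],"xyz":[0,0,0],"claw":0},{"rotation":[0,0,0],"xyz":[0,0,0],"claw":0},{"rotation":[0,0,0],"xyz":[0,0,0],"claw":0}]'
python3 s.py
python3 d.py .113 d4 160 100 280 200
python3 - <<'E'
from h import *
from rig import manip
c=manip.capture("top");X=cloud(c);M=masks(c)
cv2.imwrite("pics/t4.png",cv2.resize(c["frame"][140:240,280:400,::-1],None,fx=5,fy=5,interpolation=2))
def rep(k,m,z):
    v,u=np.nonzero(m)
    if len(u): print(k,len(u),[u.mean(),v.mean()],ray(c,[u.mean(),v.mean()],z)[0],np.nanmedian(X[m],0))
B=np.zeros(X.shape[:2],bool);B[150:220,285:390]=1
rep("head",B&M["white"]&(X[...,2]>.125),.138)
rep("mark",B&M["yellow"]&(X[...,2]>.1),.113)
w=B&M["white"]&(X[...,2]>.1)&(X[...,2]<.122);rep("dish",w,.113)
e=cv2.fitEllipse(cv2.convexHull(np.argwhere(w)[:,::-1].astype(np.int32)));print(e,ray(c,e[0],.113))
E
```

```text
time: 15.5
tcp_pos: [0.5918, -0.2747, 0.1417]
ee_rot: [-0.609, -3.082, 0.0]
ft_force: [-0.2, -0.4, -2.0]
grip_width: 0.156
gripper_force: 60.1
time: 16.3
tcp_pos: [0.6094, -0.2799, 0.1418]
ee_rot: [-0.301, -3.127, 0.0]
ft_force: [-0.6, 0.1, -1.2]
grip_width: 0.153
gripper_force: 60.1
time: 17.1
tcp_pos: [0.6094, -0.2799, 0.1418]
ee_rot: [-0.301, -3.127, 0.0]
ft_force: [0.8, 0.6, -2.1]
grip_width: 0.152
gripper_force: 60.1
t 17.1 tcp [ 0.6094 -0.2799  0.1418] q [-0.4305  0.5384  0.1574  1.1898 -0.0001 -0.2385] F [ 0.7765  0.5676 -2.1091] M [-0.1666  0.0646 -0.0197] grip 0.1520722951075946 60.149513483047485
toolz [-0.0001 -0.0001 -1.    ] y yaw 79.00022505765335
rim ((205.65867614746094, 173.70657348632812), (25.810874938964844, 39.4657096862793), 81.36536407470703) [ 0.6322 -0.19    0.113 ]
dish tilt deg [0.8088 0.723 ] z@40 0.10852028409476247 545
ring [ 0.6347 -0.2011  0.104 ] 10
ball 35 [206.6857 175.0286] [ 0.6322 -0.1856  0.111 ]
mark [ 0.6396 -0.1398  0.113 ] yaw 81.61784591859838
head 263 [np.float64(301.4942965779468), np.float64(163.3764258555133)] [ 0.64873746 -0.03622567  0.138     ] [ 0.64929335 -0.03738572  0.13744718]
mark 10 [np.float64(337.8), np.float64(169.5)] [ 0.63906549 -0.13698892  0.113     ] [ 0.63825144 -0.13691779  0.11584236]
dish 953 [np.float64(356.3767051416579), np.float64(172.9171038824764)] [ 0.629959   -0.18776741  0.113     ] [ 0.63188582 -0.18822883  0.10828309]
((356.8567199707031, 173.43040466308594), (37.341304779052734, 38.75153350830078), 107.87015533447266) [[ 0.62853378 -0.18905081  0.113     ]]
```

View pics/d4.png

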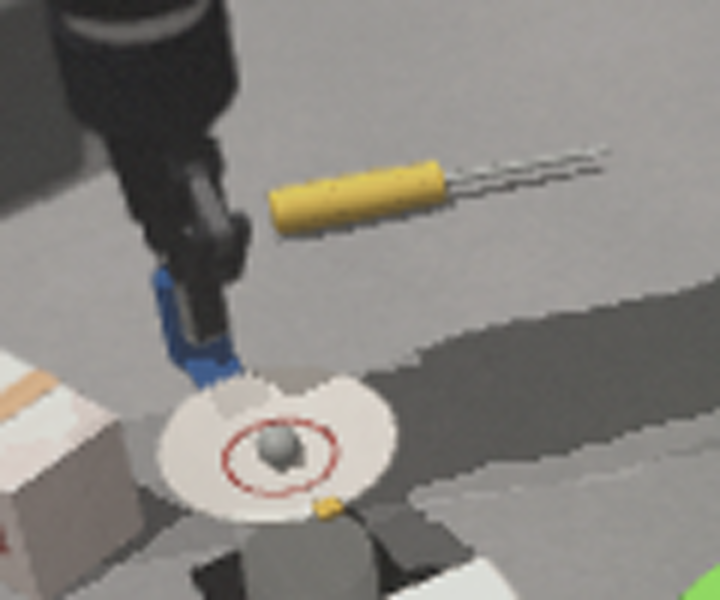

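View pics/t4.png

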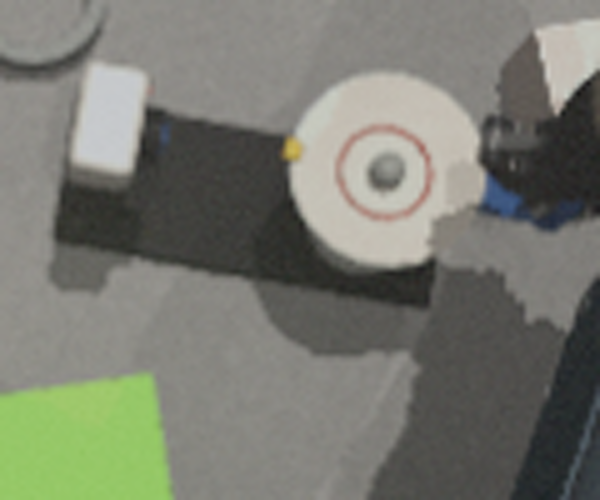

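The scene crop shows the dish held up with the ball at (280,443), inside the ring and central. The top crop shows the yellow mark at (292,149), facing the camera head at (108,122), about 2° short. I'll make up that 2° and recheck level.

```bash
python3 -m inch '[{"rotation":[0,0,-0.5],"xyz":[-0.08,0,0],"claw":0},{"rotation":[0,0,-1],"xyz":[-0.161,0.001,0],"claw":0},{"rotation":[0,0,-0.5],"xyz":[-0.08,0,0],"claw":0},{"rotation":[0,0,0],"xyz":[0,0,0],"claw":0},{"rotation":[0,0,0],"xyz":[0,0,0],"claw":0},{"rotation":[0,0,0],"xyz":[0,0,0],"claw":0},{"rotation":[0,0,0],"xyz":[0,0,0],"claw":0},{"rotation":[0,0,0],"xyz":[0,0,0],"claw":0}]'
python3 s.py
python3 - <<'E'
from h import *
from rig import manip
for n,old,cc in(("top","top0.npz",(.627,-.1905)),("scene","scene0.npz",(.627,-.1905))):
  for lab,c,z0 in(("start",np.load(old),.053),("now",manip.capture(n),.113)):
    X=cloud(c);m=masks(c)["white"]&(abs(X[...,2]-z0+.002)<.014)&(np.hypot(X[...,0]-cc[0],X[...,1]-cc[1])<.06)
    P=X[m];ctr=(P[:,:2].max(0)+P[:,:2].min(0))/2
    r=np.hypot(*(P[:,:2]-ctr).T);k=(r>.03)&(r<.05);P=P[k];r=r[k]
    s=np.linalg.lstsq(np.c_[P[:,:2]-ctr,r-.04,np.ones(len(P))],P[:,2],rcond=None)[0];print(n,lab,"ctr",ctr,"tilt",np.degrees(s[:2]),"z",s[3])
E
```

```text
time: 18.0
tcp_pos: [0.6125, -0.2804, 0.1418]
ee_rot: [-0.247, -3.132, 0.0]
ft_force: [-0.5, 0.2, -2.2]
grip_width: 0.156
gripper_force: 60.2
t 18.0 tcp [ 0.6125 -0.2804  0.1418] q [-0.4293  0.5436  0.1668  1.194  -0.0001 -0.2722] F [-0.4781  0.1622 -2.1786] M [-0.1591 -0.0468 -0.0269] grip 0.15582570072262275 60.15530705451965
toolz [-0.     -0.0001 -1.    ] y yaw 80.99462016954955
top start ctr [ 0.62496365 -0.19121439] tilt [-0.43061916 -0.6152544 ] z 0.04898059611768173
top now ctr [ 0.62843131 -0.18939514] tilt [-0.57824078  0.33693365] z 0.10859020124803376
scene start ctr [ 0.62383535 -0.19294806] tilt [-1.64585886 -0.36937078] z 0.04886330027993672
scene now ctr [ 0.62997133 -0.19095907] tilt [-0.41307454  0.2038467 ] z 0.10862090031008523
```

```bash
python3 -c "
from rig import manip
print(manip.job_done())"
```

```text
the job is handed in; nothing more can be done
None
```

I handed the job in at 18 s. The lid is snapped in and level on the rim. The dish is held level about 60 mm above the stage, centred to within a few millimetres, with its yellow mark facing the camera and the ball in the middle.

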